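# Hang slide carriers to drain and clip the row

## Robot

A 6-joint arm with a two-finger parallel gripper is mounted at the origin on a cart in front of the work surface, level with it; the furniture and walls round the work are solid. World frame = base frame: x ahead of the robot, y to its left, z up, the work surface at z = 0. Lengths are in m, angles in rad, forces in N, time in s.
With the tool pointing down it reaches from about 0.275 to 1 m from the base axis. Payload 8.4 kg.
Tool frame: the origin (TCP) lies midway between the tips of the shut fingers; the grasp point (between the pads) lies 19 mm behind it; z points along the fingers, y is the line along which they close (so a half turn about z gives the same grasp; the last joint's range is limited). The gripper opens to 85 mm and grips with 20 to 120 N. Pads are 22 mm wide; open, the fingers measure 114 mm over their backs; the gripper's body (76 mm by 85 mm) begins 54 mm behind the grasp point. The pads swing forward as they close: fully open they stand 13 mm farther back than shut.
Start: joints at [1.278, 0.353, 1.633, -0, 1.155, -0.002], TCP at [0.179, 0.599, 0.231] pointing down, gripper open.
Joint ranges: [-2.63, 2.63], [-0.92, 2.1], [0.06, 2.66], [-1.3, 4.44], [0, 2.69], [-3.02, 3.02]. Speed limits (rad/s): [2.22, 2.22, 2.79, 3.14, 3.14, 3.14].

## Interface

Orientations are given as a unit quaternion [x, y, z, w].
In Python, from workcell import bot, claw, kinematics, optics, ticket, spotter gives the robot as it stands. Calls block until the motion is done:
- bot.reach(position, orientation): joint-space move of the TCP to a pose.
- bot.servo_line(position, ori=None, velocity=0.15): straight line of the TCP; ori=None keeps the orientation; velocity is the mean speed in m/s.
- bot.goto_joints(angles): joint-space move.
- claw.move_gripper(opening, strength=None): finger opening in m; strength is the grip in N (None keeps the last); returns when the fingers have stopped.
- bot.dwell(seconds).
- kinematics.solve_ik(position, orientation): joint angles nearest the present ones, or None.
- optics.read_camera(name): name is "scene" or "top" or "wrist"; returns a dict with "frame" (400x640x3 uint8, red, green, blue), "intrinsics" (3x3 intrinsics, pixels), "dist" ([k1, k2, p1, p2, k3] as OpenCV has them; the pictures are not rectified), "view" (4x4, takes a point from world to camera coordinates). Camera axes: x right, y down, z forward; pixel columns grow to the right and rows downward; lengths in m; the calibration is good to about 2 mm. A picture is of the moment at which its call begins. There is no depth.
A pose or a line that the arm cannot do raises bot.IKError and nothing moves.
- ticket.hand_in(): hands the job in; it is judged then, once.
Trained networks look in a picture, given as the dict that the camera call returned (one of the last four; its "shot" number tells which), for a name from the list of things; names that differ only in an ending like _2 or _b are one class to them, and where a whole thing is asked for, a point or a joint stands for the part that bears it (a point fixed in the world has none). Each returns a list of dicts, best first, with "score" (0 to 1); they miss things now and then, are a little off and sometimes report something else, mostly with a low value. They report only what shows in the picture. A call takes as long as a camera call.
- spotter.silhouettes(picture, thing): "mask" (400x640 bool, what is visible of it) and "uv" ([column, row] in pixels, amid what is visible of it).
Readings, each from a call of its own:
- bot.read_time_s(): time.
- bot.read_joint_pos(): joint angles.
- bot.read_joint_vel(): joint speeds.
- bot.read_joint_efforts(): joint torques, N m.
- bot.read_position(): TCP position.
- bot.read_orientation(): TCP orientation.
- bot.read_wrist_force(): force on the tool from outside, world axes, zero at the start.
- bot.read_ft_torque(): the same for the moment, N m.
- bot.read_gripper_width(): finger opening in m.
- bot.read_grip_force(): force on a finger pad.
Only numpy, scipy, OpenCV 4.12 (cv2) and the standard library are available. Lean on these libraries where they do the work, as an engineer would, in place of code of your own. Each camera call takes 0.05 s, during which the arm holds its last target. There are 200 camera calls.

## Task

Snap one of the two spring clips fully down onto the draining rail at its black mark, then hook every slide carrier over the rail on the right-hand side of that clip, and slide them up so that they hang in one closed row against the clip. Then snap the other clip onto the rail close behind the last carrier, so that the row cannot slide apart. Do not let a carrier fall over, and leave the timer and the petri dish where they are.

Things in the scene. Friction and masses are not known exactly. Their poses are not given: they have to be found in the camera images.
- rail: draining rail, fixed: a steel tube, 24 mm across, 360 mm long along the body's y, axis 175 mm over the worktop, on a post at each end (y -180 and +180 mm, with black collars 30 mm across and 30 mm long) over a shallow black drip tray 150 x 235 x 22 mm. Origin: on the worktop under the middle of the tube; x points away from the robot, y along the tube to the robot's left, z up
- rail_mark (a point): the narrow black band round the tube, 100 mm from the tube's middle towards its left (+y) end; the point is on the tube's axis
- clip_1: sprung clip, 38 x 36 x 66 mm (x, y, z), standing on its flared feet; the two clips are alike, either does either job. Origin: centre of the underside at the feet, z up. Grey saddle block 30 x 36 mm at 32 to 40 mm over the origin, grip tab 16 x 18 mm at 40 to 66 mm. Two sprung steel arms hinged at the block, their lips 13 mm apart. About 80 g. Grip the tab across x
- clip_1_bore (a point): centre of the bore of clip_1, 20 mm over its origin; the bore runs along the clip's y and fits the 24 mm tube. Some 10 to 20 N straight down on the tube makes the arms snap past it; seated, the saddle rests on the tube and the bore lies on its axis. It then grips the tube but slides along it under a few newtons
- clip_2: the other sprung clip, same as clip_1
- clip_2_bore (a point): the same point of clip_2
- carrier_1: slide carrier: white slatted basket of glass slides 70 x 32 x 55 mm (x, y, z; solid), above it a steel hook strip 20 mm wide in y, on top a white grip tab 20 x 18 mm. Origin: centre of the underside, z up. Over the origin: basket top 55, hook crossbar 117 to 125, tab 125 to 151. About 150 g. Stands by itself; grip the tab across x. May be absent
- carrier_1_eye (a point): where the tube's axis runs in the hook when hung: 105 mm over the origin of carrier_1. The hook's spine is at x -22 to -16 (basket to crossbar), its tip hangs at x 15 to 21 from the crossbar down to 103 mm over the origin: the tube enters from +x through the 48 mm gap between tip and basket. Hung, the crossbar rests on the tube and the carrier's x lies along the rail's x
- carrier_2: another slide carrier, same as carrier_1; may be absent
- carrier_2_eye (a point): the same point of carrier_2. Hung side by side and touching, carriers are 32 mm apart, eye to eye (baskets touch)
- carrier_3: another slide carrier, same as carrier_1; may be absent
- carrier_3_eye (a point): the same point of carrier_3. A clip touching a hook strip is 28 mm from that eye (bore to eye)
- carrier_4: another slide carrier, same as carrier_1; may be absent
- carrier_4_eye (a point): the same point of carrier_4
- timer: bystander: white lab timer, 38 x 62 x 58 mm, origin at the centre of the underside
- petri_dish: bystander: petri dish, 63 mm across, 14 mm high, origin at the centre of the underside

How it is judged:
By the outcome, as a careful person would: the job done as asked, in the order asked, and still so for the second after the job is handed in, with the robot touching nothing.
Of carrier_1, carrier_2, carrier_3, carrier_4 only 3 to 4 are there at a start; the rules pass over those that are not, and their reading is None.
At some moment in a run one of clip_1, clip_2 may be knocked a few centimetres aside while the robot is not near it.
It also fails if it takes over 210 s, if anything falls off the work surface, if the arm or the gripper's body presses on something with over 40 N, if the wrist force passes 120 N, or if a joint passes its speed limit or range.

## Working session

There is one attempt and no reset: what is moved stays moved. The work goes in short steps, each a Python script; the robot and the scene stay as the last script left them, time stands still between calls to the robot, and variables do not carry over. Pictures are saved under pics/ and viewed, at most 15 in all, crops included, and the job is handed in when it is done.

```bash
mkdir -p pics; ls
python3 - <<'E'
from workcell import bot, claw, kinematics, optics, ticket, spotter
import cv2,numpy as np
for n in ["scene","top"]:
    p=optics.read_camera(n); cv2.imwrite(f"pics/a_{n}.png",p["frame"][:,:,::-1])
    print(n,p["intrinsics"].round(1).tolist(),p["dist"],np.linalg.inv(p["view"]).round(3).tolist())
    for t in ["rail","rail_mark","clip_1","clip_1_bore","carrier_1","carrier_1_eye","timer","petri_dish"]:
        try: print(t,[(round(d["score"],2),np.round(d["uv"]).tolist(),int(d["mask"].sum())) for d in spotter.silhouettes(p,t)])
        except Exception as e: print(t,e)
print(bot.read_time_s(),bot.read_orientation())
E
```

```text
pics
workcell.py
scene [[407.5, 0.0, 318.6], [0.0, 407.5, 205.1], [0.0, 0.0, 1.0]] [-0.06711923  0.          0.          0.          0.        ] [[0.723, -0.464, 0.512, -0.027], [-0.691, -0.473, 0.547, -0.567], [-0.012, -0.749, -0.663, 0.84], [0.0, 0.0, 0.0, 1.0]]
rail [(0.95, [378.0, 240.0], 6919)]
rail_mark [(0.9, [380.0, 242.0], 6755)]
clip_1 [(0.91, [401.0, 341.0], 417), (0.82, [341.0, 296.0], 315)]
clip_1_bore [(0.83, [343.0, 292.0], 367), (0.61, [231.0, 182.0], 642)]
carrier_1 [(0.93, [232.0, 184.0], 670), (0.87, [268.0, 224.0], 788), (0.86, [248.0, 189.0], 574), (0.64, [341.0, 295.0], 338)]
carrier_1_eye [(0.66, [270.0, 229.0], 709), (0.56, [382.0, 241.0], 6528), (0.27, [292.0, 248.0], 324)]
timer [(0.57, [294.0, 247.0], 351)]
petri_dish [(0.79, [319.0, 276.0], 440), (0.27, [252.0, 189.0], 605)]
top [[424.1, 0.0, 313.8], [0.0, 424.1, 201.9], [0.0, 0.0, 1.0]] [0.01594683 0.         0.         0.         0.        ] [[-0.025, -0.989, 0.143, 0.317], [-1.0, 0.024, -0.006, 0.007], [0.003, -0.143, -0.99, 1.361], [0.0, 0.0, 0.0, 1.0]]
rail [(0.75, [347.0, 169.0], 4536)]
rail_mark [(0.7, [350.0, 170.0], 4563)]
clip_1 [(0.54, [370.0, 227.0], 155), (0.46, [424.0, 227.0], 148)]
clip_1_bore []
carrier_1 [(0.89, [217.0, 205.0], 398), (0.8, [193.0, 213.0], 438), (0.63, [272.0, 226.0], 298), (0.48, [343.0, 229.0], 302)]
carrier_1_eye [(0.71, [271.0, 229.0], 217)]
timer [(0.74, [366.0, 226.0], 136), (0.66, [346.0, 171.0], 4457)]
petri_dish [(0.51, [343.0, 226.0], 293)]
0.9 [ 1.44875238e-01  9.89449930e-01 -2.25685341e-05  1.13882020e-05]
```

Run:
```python
import cv2
a=cv2.imread("pics/a_scene.png")[100:400,150:550];cv2.imwrite("pics/b1.png",cv2.resize(a,(800,600),interpolation=3))
a=cv2.imread("pics/a_top.png")[100:300,170:470];cv2.imwrite("pics/b2.png",cv2.resize(a,(800,533),interpolation=3))
```

```text
(no output)
```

View pics/b1.png

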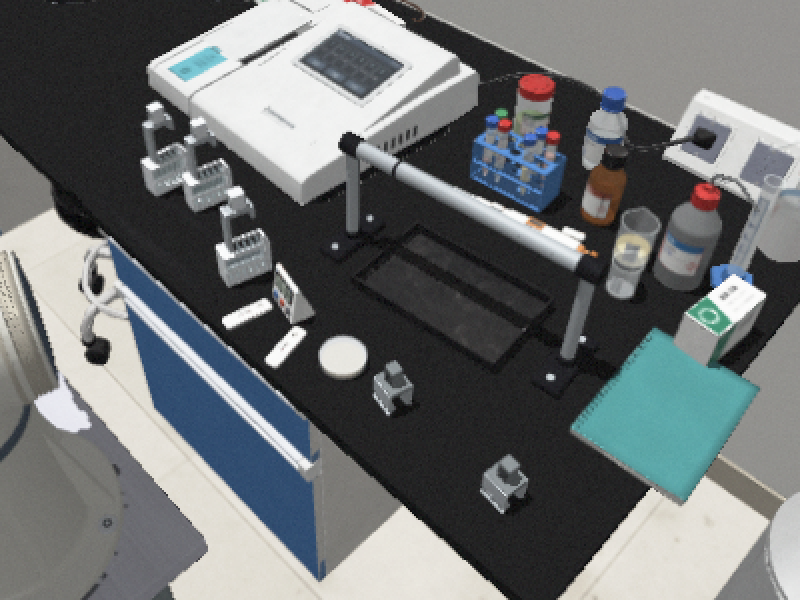

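View pics/b2.png

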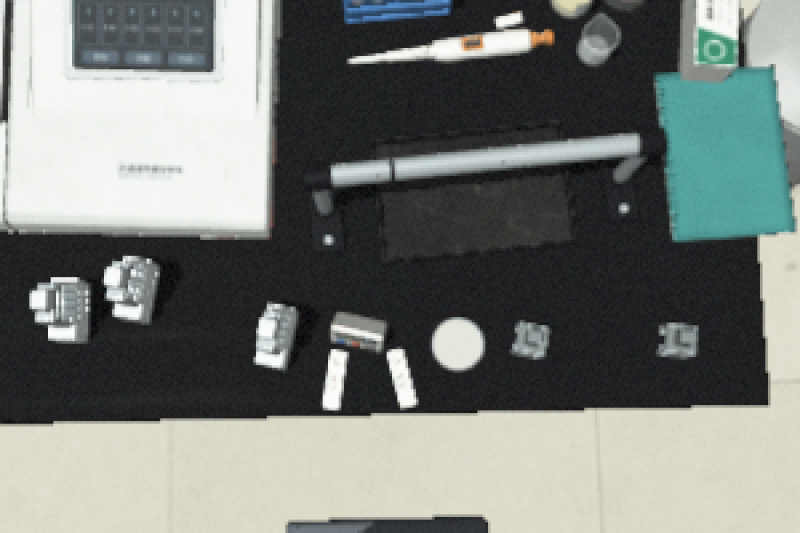

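The pictures show three carriers (scene px ≈ (232,184), (252,192), (270,227)), two clips ((346,294), (401,342)), the timer (296,247), the dish (321,278), and the rail mark at scene (348,184) / top (317,163). Next I fit box models to the masks of both views.

```bash
cat > lib.py <<'E'
from workcell import bot, claw, kinematics, optics, ticket, spotter
import cv2, numpy as np
from scipy.optimize import minimize, least_squares
from scipy.spatial.transform import Rotation as R
def box(x0,x1,y0,y1,z0,z1): return np.array([[x,y,z] for x in(x0,x1) for y in(y0,y1) for z in(z0,z1)])/1000.
CAR=[box(-35,35,-16,16,0,55),box(-22,-16,-10,10,55,125),box(-22,21,-10,10,117,125),box(15,21,-10,10,103,125),box(-10,10,-9,9,125,151)]
CLIP=[box(-15,15,-18,18,32,40),box(-8,8,-9,9,40,66),box(-19,-13,-18,18,0,36),box(13,19,-18,18,0,36)]
def proj(p,P):
    rv=cv2.Rodrigues(p["view"][:3,:3])[0]
    return cv2.projectPoints(np.asarray(P,float).reshape(-1,1,3),rv,p["view"][:3,3],p["intrinsics"],np.asarray(p["dist"]))[0].reshape(-1,2)
def ray_z(p,uv,z):
    n=cv2.undistortPoints(np.array(uv,float).reshape(1,1,2),p["intrinsics"],np.asarray(p["dist"])).ravel()
    T=np.linalg.inv(p["view"]);d=T[:3,:3]@[n[0],n[1],1];o=T[:3,3]
    return o+d*(z-o[2])/d[2]
def place(B,q,z=0):
    c,s=np.cos(q[2]),np.sin(q[2]);return B@np.array([[c,-s,0],[s,c,0],[0,0,1]]).T+[q[0],q[1],z]
S=3
def render(p,M,q,z=0):
    m=np.zeros((400*S,640*S),np.uint8)
    for B in M:
        cv2.fillConvexPoly(m,cv2.convexHull(np.round((proj(p,place(B,q,z))+.5)*S-.5).astype(np.int32)),1)
    return m
def fit(obs,M,q0,z=0,yaws=np.arange(0,6.28,np.pi/6)):
    """obs: list of (picture, mask)"""
    big=[(p,cv2.resize(m.astype(np.uint8),None,fx=S,fy=S,interpolation=0)) for p,m in obs]
    def cost(q):
        c=0
        for p,m in big:
            r=render(p,M,q,z); u=(r|m).sum(); c+=1-(r&m).sum()/u
        return c/len(big)
    out=[]
    for y in yaws:
        x0=np.array([q0[0],q0[1],y])
        r=minimize(cost,x0,method="Nelder-Mead",options=dict(initial_simplex=x0+np.array([[0,0,0],[.012,0,0],[0,.012,0],[0,0,.3]]),maxfev=70,xatol=3e-4,fatol=1e-3))
        out.append((r.fun,*r.x))
    return sorted(out)
E
cat > m1.py <<'E'
from lib import *
ps,pt=optics.read_camera("scene"),optics.read_camera("top")
def masks(p,t): return [d["mask"] for d in spotter.silhouettes(p,t)]
cs,ct=masks(ps,"carrier_1"),masks(pt,"carrier_1")
ks,kt=masks(ps,"clip_1"),masks(pt,"clip_1")
ks+=masks(ps,"clip_1_bore")
def near(ms,uv,tol=14):
    b=[m for m in ms if np.linalg.norm(np.argwhere(m).mean(0)[::-1]-uv)<tol]; return b[0] if b else None
def run(name,M,uv_s,z,S_,T_):
    q0=ray_z(ps,uv_s,z); uvt=proj(pt,[[q0[0],q0[1],z]])[0]
    a,b=near(S_,uv_s,9),near(T_,uvt)
    obs=([(ps,a)] if a is not None else [])+([(pt,b)] if b is not None else [])
    if not obs: print(name,"none",q0);return
    f=fit(obs,M,q0,yaws=np.arange(0,6.28,np.pi/4) if M is CAR else np.arange(0,3.1,np.pi/4))
    print(name,len(obs),q0.round(3),[np.round(x,3).tolist() for x in f[:3]])
for n,uv in [("c1",(232,184)),("c2",(252,191)),("c3",(269,226))]: run(n,CAR,uv,.06,cs,ct)
for n,uv in [("k1",(345,294)),("k2",(401,341))]: run(n,CLIP,uv,.035,ks,kt)
for n,p,uvs in [("s",ps,[(325,171.5),(445.5,232),(348,184)]),("t",pt,[(289,166),(415,153),(316.6,163.4)])]:
    print(n,[ray_z(p,u,.175).round(4).tolist() for u in uvs])
for p,uv in[(ps,(296,247)),(ps,(321,278))]: print(ray_z(p,uv,.02).round(3))
E
python3 m1.py
```

```text
c1 2 [0.453 0.335 0.06 ] [[0.126, 0.474, 0.372, -0.036], [0.128, 0.474, 0.372, 6.25], [0.128, 0.474, 0.372, 6.252]]
c2 2 [0.477 0.264 0.06 ] [[0.196, 0.496, 0.293, -0.136], [0.197, 0.496, 0.293, -0.149], [0.197, 0.497, 0.294, 6.132]]
c3 2 [0.419 0.109 0.06 ] [[0.116, 0.436, 0.127, 6.047], [0.117, 0.436, 0.127, -0.25], [0.118, 0.437, 0.128, 6.056]]
k1 2 [ 0.418 -0.179  0.035] [[0.191, 0.427, -0.172, -0.11], [0.195, 0.427, -0.173, 2.942], [0.222, 0.426, -0.172, 1.25]]
k2 2 [ 0.415 -0.351  0.035] [[0.22, 0.423, -0.348, -0.067], [0.223, 0.423, -0.348, 3.068], [0.245, 0.421, -0.347, 1.394]]
s [[0.595, 0.0692, 0.175], [0.631, -0.2896, 0.175], [0.5998, -0.0119, 0.175]]
t [[0.5936, 0.0682, 0.175], [0.6231, -0.2942, 0.175], [0.5993, -0.0109, 0.175]]
[0.444 0.028 0.02 ]
[ 0.419 -0.096  0.02 ]
```

```bash
cat >> lib.py <<'E'
SGN=-1
def quat(th,sgn=None):
    """tool down, finger line along (cos th, sin th)"""
    s=SGN if sgn is None else sgn
    return (R.from_euler("z",th+s*np.pi/2)*R.from_euler("x",np.pi)).as_quat()
E
python3 - <<'E'
from lib import *
for s in(1,-1):
    for P,th in [((.599,-.011,.4),.09),((.474,.372,.4),-.036),((.423,-.348,.4),-.067)]:
        j=kinematics.solve_ik(P,quat(th,s)); print(s,P,None if j is None else np.round(j,2))
T=np.linalg.inv(optics.read_camera("wrist")["view"])
Rt=R.from_quat(bot.read_orientation()); print("cam in tool",Rt.inv().apply(T[:3,3]-bot.read_position()).round(3),(Rt.inv().as_matrix()@T[:3,:3]).round(2).tolist())
E
```

```text
1 (0.599, -0.011, 0.4) [-0.02  0.2   1.47  0.    1.47 -0.11]
1 (0.474, 0.372, 0.4) [ 0.66  0.21  1.46 -0.    1.47  0.7 ]
1 (0.423, -0.348, 0.4) [-0.69  0.11  1.58  0.    1.45 -0.62]
-1 (0.599, -0.011, 0.4) None
-1 (0.474, 0.372, 0.4) [ 0.66  0.21  1.46  0.    1.47 -2.44]
-1 (0.423, -0.348, 0.4) [-0.69  0.11  1.58 -0.    1.45  2.52]
cam in tool [ 0.067  0.    -0.143] [[-0.0, -0.96, -0.27], [1.0, -0.0, -0.0], [0.0, -0.27, 0.96]]
```

```bash
sed -i 's/^SGN=-1/SGN=1/' lib.py
python3 - <<'E'
from lib import *
import pickle
D=[]
bot.reach([.45,.2,.42],quat(.09))
for i,P in enumerate([(.600,-.03,.34),(.618,-.19,.34)]):
    bot.reach(P,quat(.09)); bot.dwell(.3); p=optics.read_camera("wrist"); D.append(p)
    cv2.imwrite(f"pics/w{i}.png",p["frame"][:,:,::-1])
pickle.dump(D,open("w.pkl","wb"))
cv2.imwrite("pics/w.png",cv2.resize(np.hstack([d["frame"] for d in D])[:,:,::-1],(800,250),interpolation=3))
print(D[0]["intrinsics"][0,0],bot.read_time_s())
E
```

```text
339.19279947788885 5.6583
```

View pics/w.png

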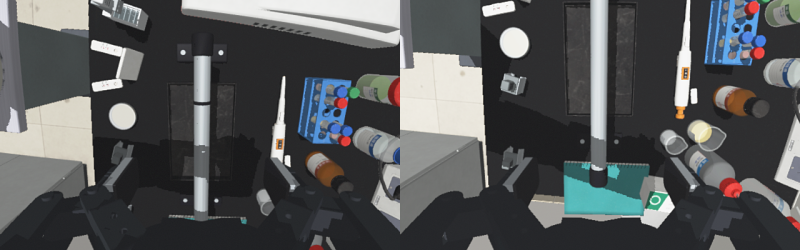

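The left wrist picture shows the tube vertical at about column 323, with the mark near row 165 and the collar at rows 56–88. The right one shows the tube at about column 318, with its right collar near row 283. I measure edges next.

Run:
```python
from lib import *
import pickle
D=pickle.load(open("w.pkl","rb")); pts=[]
for p,(r0,r1) in zip(D,[(95,330),(5,260)]):
    g=cv2.cvtColor(p["frame"],cv2.COLOR_RGB2GRAY).astype(float); L=[]
    for r in range(r0,r1,3):
        row=g[r,295:345]; b=row>75; n,lab,st,c=cv2.connectedComponentsWithStats(b.astype(np.uint8)[None])
        if n<2: continue
        k=1+np.argmax(st[1:,4]); 
        if st[k,4]<12: continue
        L.append(ray_z(p,(295+c[k,0],r),.175)[:2].tolist()+[st[k,4]])
    L=np.array(L); k=np.polyfit(L[:,1],L[:,0],1); res=L[:,0]-np.polyval(k,L[:,1])
    k=np.polyfit(L[abs(res)<.002,1],L[abs(res)<.002,0],1)
    print(k,"theta",-np.arctan(k[0]),"x at y=-.011,-.111,-.2",np.polyval(k,[-.011,-.111,-.2]).round(4),len(L),res.std(),L[::15,2])
    pc=g[:,312:334].mean(1) ; print(np.round(pc[50:100:2]).tolist()) if r0==95 else None
    if r0==95:
        print(g[152:176,318:328].mean(1).round().tolist())
    else: print(g[255:320,310:328].mean(1).round().tolist())
```

```text
[-0.08190621  0.59893149] theta 0.0817237874248878 x at y=-.011,-.111,-.2 [0.5998 0.608  0.6153] 77 0.00022178078667704838 [27. 27. 26. 24. 24. 23.]
[40.0, 40.0, 43.0, 43.0, 44.0, 43.0, 43.0, 44.0, 43.0, 43.0, 44.0, 43.0, 43.0, 44.0, 43.0, 43.0, 43.0, 43.0, 40.0, 42.0, 200.0, 195.0, 194.0, 194.0, 194.0]
[212.0, 212.0, 212.0, 212.0, 212.0, 212.0, 212.0, 212.0, 212.0, 216.0, 221.0, 114.0, 44.0, 39.0, 40.0, 35.0, 82.0, 203.0, 216.0, 212.0, 211.0, 211.0, 211.0, 211.0]
[-0.08459436  0.59870532] theta 0.08439342588648631 x at y=-.011,-.111,-.2 [0.5996 0.6081 0.6156] 85 0.00018057436103067275 [29. 29. 28. 28. 26. 25.]
[113.0, 112.0, 113.0, 113.0, 113.0, 113.0, 112.0, 112.0, 114.0, 127.0, 126.0, 137.0, 163.0, 169.0, 197.0, 196.0, 190.0, 157.0, 62.0, 36.0, 47.0, 46.0, 46.0, 46.0, 46.0, 46.0, 46.0, 46.0, 46.0, 46.0, 46.0, 46.0, 45.0, 46.0, 45.0, 46.0, 45.0, 46.0, 45.0, 45.0, 46.0, 45.0, 44.0, 44.0, 60.0, 113.0, 151.0, 159.0, 158.0, 158.0, 158.0, 158.0, 158.0, 158.0, 158.0, 158.0, 158.0, 158.0, 158.0, 158.0, 158.0, 158.0, 158.0, 158.0, 158.0]
```

```bash
cat >> lib.py <<'E'
TH=.083
def look(q,z=.28,th=None,off=.05):
    th=TH if th is None else th
    bot.reach([q[0]-np.sin(th)*off,q[1]+np.cos(th)*off,z],quat(th)); bot.dwell(.3)
    return optics.read_camera("wrist")
def wfit(p,M,name,q,yaws,zc=.03,z=0,tol=40):
    uv=proj(p,[[q[0],q[1],zc]])[0]
    ds=[d for d in spotter.silhouettes(p,name) if np.linalg.norm(np.array(d["uv"])-uv)<tol]
    if not ds: print("not seen",uv); return None
    f=fit([(p,ds[0]["mask"])],M,q,z,yaws)
    return f[0],ds[0]
def overlay(p,M,q,fn,z=0,c=None):
    im=cv2.resize(p["frame"][:,:,::-1],None,fx=S,fy=S,interpolation=2)
    m=render(p,M,q,z); cs=cv2.findContours(m,cv2.RETR_LIST,cv2.CHAIN_APPROX_NONE)[0]
    cv2.drawContours(im,cs,-1,(0,0,255),1)
    u=(proj(p,[[q[0],q[1],z+.03]])[0]*S).astype(int); a=max(u[1]-200,0);b=max(u[0]-250,0)
    cv2.imwrite(fn,im[a:a+400,b:b+500])
E
python3 - <<'E'
from lib import *
import pickle
D=pickle.load(open("w.pkl","rb"))
u=np.array([np.sin(-TH),np.cos(TH)])
for p,c,r,z,l in [(D[0],323,165.7,.187,.1),(D[0],323,89.3,.190,.165),(D[1],318,273,.190,-.165),(D[1],318,299.5,.190,-.195)]:
    w=ray_z(p,(c,r),z)[:2]; print(w.round(4),"middle along",(w@u-l).round(4))
q=(.427,-.172)
p=look(q); r=wfit(p,CLIP,"clip_1",q,[-.4,0,.3,1.2,1.57])
print(r[0],r[1]["score"]); overlay(p,CLIP,r[0][1:],"pics/k1.png")
E
```

```text
[ 0.6002 -0.0125] middle along -0.1622
[0.5943 0.0519] middle along -0.1625
[ 0.623  -0.2755] middle along -0.1612
[ 0.6255 -0.3044] middle along -0.1602
(np.float64(0.11273341279300753), np.float64(0.4248539302379981), np.float64(-0.17337624468244028), np.float64(-0.195358087134326)) 0.88
```

View pics/k1.png

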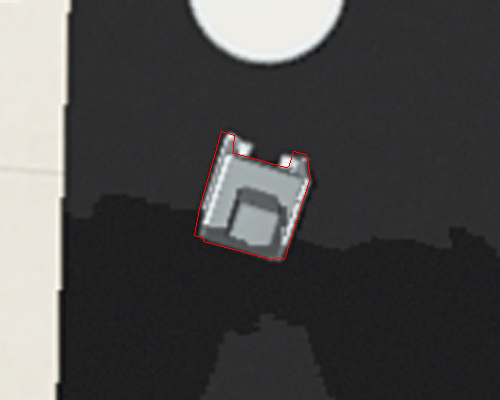

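```bash
cat >> lib.py <<'E'
MID=-.162
def railp(s): # world xy of tube point at local y s
    a=MID+s; # along coordinate; x = .5988-.0833*y on axis
    y=(a+np.sin(TH)*.5988)/(np.cos(TH)+np.sin(TH)*.0833); return np.array([.5988-.0833*y,y])
def F(): return np.array(bot.read_wrist_force()).round(2)
def pick(q,h,opening=.05,grip=80):
    """grip tab of a thing at q (x,y,yaw), TCP h over its origin"""
    claw.move_gripper(opening)
    bot.reach([q[0],q[1],h+.09],quat(q[2])); bot.servo_line([q[0],q[1],h],velocity=.12)
    claw.move_gripper(0,grip); w=bot.read_gripper_width()
    bot.servo_line([q[0],q[1],h+.02],velocity=.1)
    print("width",w,"grip",bot.read_grip_force(),"F",F(),"t",bot.read_time_s()); return w
def push_clip(s,h=.043):
    x,y=railp(s); bot.reach([x,y,.36],quat(TH)); bot.servo_line([x,y,.155+h+.045],velocity=.12)
    f0=F(); print("F free",f0)
    for dz in np.arange(.03,-.0041,-.003):
        bot.servo_line([x,y,.155+h+dz],velocity=.03); f=F()-f0
        print(round(dz,3),bot.read_position()[2].round(4),f)
        if dz<.004 and f[2]>8: break
E
python3 - <<'E'
from lib import *
print(railp(.1),railp(0))
w=pick((.4249,-.1734,-.195),.043)
p=bot.read_position(); bot.servo_line([p[0],p[1],.30],velocity=.25)
p=optics.read_camera("scene"); cv2.imwrite("pics/s1.png",p["frame"][180:330,250:500,::-1].repeat(3,0).repeat(3,1))
if .012<w<.022: push_clip(.1)
E
```

```text
[ 0.59982576 -0.012314  ] [ 0.608127   -0.11196885]
width 0.014408292888045874 grip 78.31708431243896 F [ 0.21 -0.05 -0.42] t 9.6917
F free [ 0.61  0.19 -1.32]
0.03 0.2279 [-0.9  -0.27  1.03]
0.027 0.2248 [-0.31 -0.09  0.65]
0.024 0.2218 [-0.83  0.18  0.22]
0.021 0.2193 [-1.27 -0.48  4.94]
0.018 0.217 [-2.39  0.02 10.08]
0.015 0.2141 [-2.57 -0.73 11.04]
0.012 0.2107 [-2.21 -0.25  6.49]
0.009 0.2069 [-1.69 -0.92  1.71]
0.006 0.2029 [ 1.31 -0.74 -5.22]
0.003 0.2 [ 1.52 -0.08 -9.32]
0.0 0.1989 [-3.67  0.01  6.28]
-0.003 0.1987 [-12.91  -0.11  29.63]
```

```bash
cat >> lib.py <<'E'
def release(opening=.05,up=.09):
    claw.move_gripper(opening); p=bot.read_position(); bot.servo_line([p[0],p[1],p[2]+up],velocity=.15)
E
python3 - <<'E'
from lib import *
release()
x=railp(.1); p=look((*x,),z=.36)
r=wfit(p,CLIP,"clip_1",x,[TH],zc=.19,z=.155,tol=50)
if r: 
    q=np.array(r[0][1:]); u=np.array([-np.sin(TH),np.cos(TH)]); print(r[0],"along",q[:2]@u-MID)
overlay(p,CLIP,(*x,TH),"pics/k1b.png",z=.155); print(bot.read_time_s())
E
```

```text
(np.float64(0.1380858445003741), np.float64(0.6005215952346532), np.float64(-0.012683014384538557), np.float64(0.0913045374952714)) along 0.09957456347782152
18.3667
```

View pics/k1b.png

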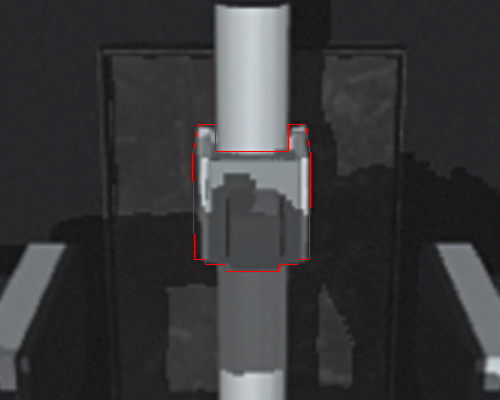

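```bash
cat >> lib.py <<'E'
def find_car(q):
    p=look(q[:2],z=.34,th=q[2],off=.04)
    r=wfit(p,CAR,"carrier_1",q,[q[2]-.15,q[2]+.1],zc=.08,tol=60)
    print("carrier",np.round(r[0],4),r[1]["score"]); return p,r[0]
E
python3 - <<'E'
from lib import *
q=(.436,.127,-.24)
bot.reach([.45,.05,.40],quat(0))
p,r=find_car(q); overlay(p,CAR,r[1:],"pics/c3.png"); print(bot.read_time_s())
E
```

```text
carrier [ 0.0459  0.4351  0.1269 -0.2392] 0.61
20.0083
```

View pics/c3.png

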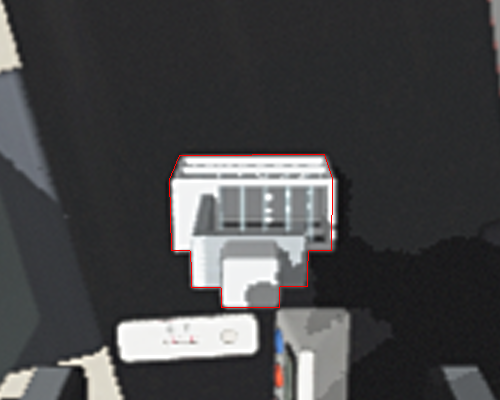

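```bash
cat >> lib.py <<'E'
ux=np.array([np.cos(TH),np.sin(TH)]); uy=np.array([-np.sin(TH),np.cos(TH)])
def slide(s0,s1,z,fmax=2.0,step=.0015):
    """slide along rail from s0 up to s1 until resisted; returns final s"""
    f0=F()[:2]@uy; L=[]
    s=s0
    while s<s1:
        s=min(s+step,s1); x=railp(s); bot.servo_line([*x,z],velocity=.02); f=F()[:2]@uy-f0
        L.append((round(s,4),round(f,2)))
        if f<-fmax: break
    print("slide",L[-6:],"pos",(bot.read_position()[:2]@uy-MID).round(4)); return s
def hang(s,smax,h=.128,fmax=2.0):
    c=railp(s); pre=c-.07*ux
    bot.reach([*pre,.40],quat(TH)); bot.servo_line([*pre,.096+h],velocity=.2)
    f0=F(); bot.servo_line([*c,.096+h],velocity=.08); print("in",F()-f0)
    bot.servo_line([*c,.070+h+.003],velocity=.06); print("low",F()-f0)
    bot.servo_line([*c,.070+h-.0005],velocity=.02); print("hung",F()-f0,bot.read_position())
    return slide(s,smax,.070+h,fmax)
E
python3 - <<'E'
from lib import *
w=pick((.4351,.1269,-.239),.128)
p=bot.read_position(); bot.servo_line([p[0],p[1],.40],velocity=.25)
if .017<w<.024:
    print(hang(.058,.078)); print(bot.read_time_s())
p=optics.read_camera("scene"); cv2.imwrite("pics/h1.png",cv2.resize(p["frame"][100:300,250:500,::-1],(750,600),interpolation=3))
E
```

```text
width 0.018360634495759684 grip 78.1717836856842 F [-0.3  -0.61 -1.22] t 22.4333
in [ 0.54 -0.11 -0.3 ]
low [0.09 0.49 0.15]
hung [-1.8   0.06  8.18] [ 0.60383931 -0.05423491  0.19870116]
slide [(0.061, np.float64(-0.53)), (0.0625, np.float64(-0.82)), (0.064, np.float64(-1.01)), (0.0655, np.float64(-1.0)), (0.067, np.float64(-1.0)), (0.0685, np.float64(-2.26))] pos 0.0682
0.0685
29.1083
```

View pics/h1.png

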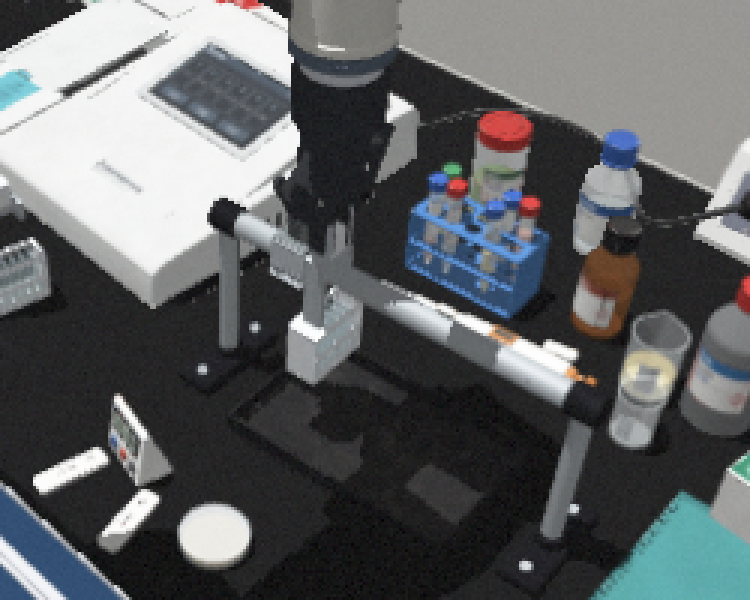

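Run:
```python
from lib import *
x=railp(.0685)
bot.servo_line([*x,.1990],velocity=.02); print(F()); print(slide(.0685,.0725,.1990,fmax=1.5,step=.001))
release()
p=look(railp(.075),z=.40,off=.04)
cv2.imwrite("pics/h2.png",cv2.resize(p["frame"][60:340,160:480,::-1],(686,600),interpolation=3))
for M,n,s,z in [(CLIP,"clip_1",.0996,.155),(CAR,"carrier_1",.0705,.07)]:
    r=wfit(p,M,n,railp(s),[TH],zc=z+.05,z=z,tol=40)
    if r: q=np.array(r[0][1:]); print(n,r[0][0].round(3),"s",(q[:2]@uy-MID).round(4),"yaw",q[2].round(3))
print(bot.read_time_s())
```

```text
[-1.01  0.1   0.53]
slide [(0.0695, np.float64(-0.87)), (0.0705, np.float64(-1.09)), (0.0715, np.float64(-0.13)), (0.0725, np.float64(0.32))] pos 0.0726
0.0725
clip_1 0.082 s 0.0996 yaw 0.027
carrier_1 0.406 s 0.0716 yaw 0.095
32.5667
```

View pics/h2.png

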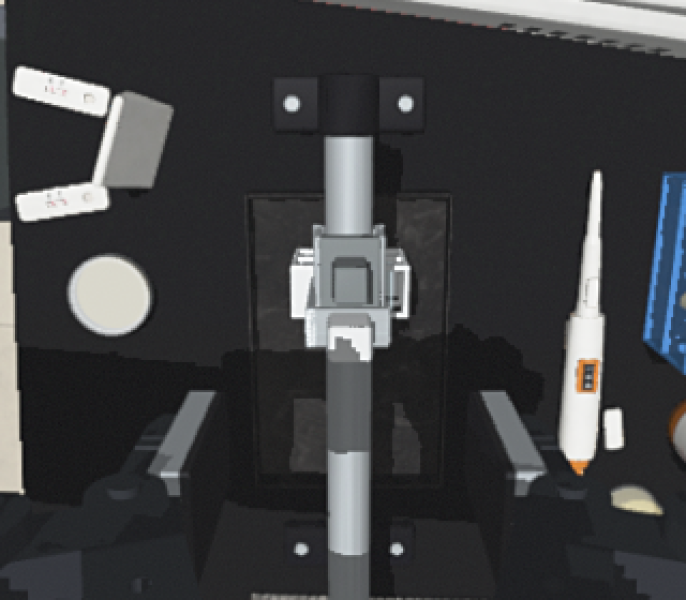

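The clip is at s=0.0996 and the carrier sits against it at s≈0.0716, with no visible gap. Next carrier.

```bash
sed -i 's/\[\*c,.070+h-.0005\]/[*c,.070+h+.001]/; s/smax,.070+h,fmax/smax,.070+h+.001,fmax/' lib.py
cat > nxt.py <<'E'
from lib import *
import sys
q=eval(sys.argv[1]); s,smax=float(sys.argv[2]),float(sys.argv[3])
bot.reach([.45,.08,.42],quat(0))
p,r=find_car(q); overlay(p,CAR,r[1:],"pics/c_%s.png"%sys.argv[4])
if r[0]>.13: sys.exit("bad fit")
w=pick(r[1:],.128)
p=bot.read_position(); bot.servo_line([p[0],p[1],.40],velocity=.25)
if not .017<w<.024: sys.exit("bad grip")
bot.reach([.44,.06,.41],quat(TH))
hang(s,smax); release()
p=look(railp(s+.02),z=.40,off=.04)
cv2.imwrite("pics/g_%s.png"%sys.argv[4],cv2.resize(p["frame"][60:340,160:480,::-1],(686,600),interpolation=3))
r=wfit(p,CLIP,"clip_1",railp(.0996),[TH],zc=.2,z=.155,tol=40)
if r: print("clip",r[0][0].round(3),"s",(np.array(r[0][1:3])@uy-MID).round(4))
print(bot.read_time_s())
E
python3 nxt.py "(.496,.293,-.14)" .027 .0425 2
```

```text
carrier [ 0.069   0.4956  0.2921 -0.1751] 0.8
width 0.018824907345803523 grip 78.22646498680115 F [-0.76 -1.09 -1.97] t 37.15
in [-0.27 -0.91 -1.53]
low [-0.16 -0.41 -1.2 ]
hung [-0.5   0.2  -2.69] [ 0.60589641 -0.08506609  0.1990548 ]
slide [(0.036, np.float64(-1.57)), (0.0375, np.float64(-0.74)), (0.039, np.float64(-1.42)), (0.0405, np.float64(-1.01)), (0.042, np.float64(-1.81)), (0.0425, np.float64(-1.88))] pos 0.0424
not seen [321.95853947 161.70014851]
47.7083
```

View pics/g_2.png

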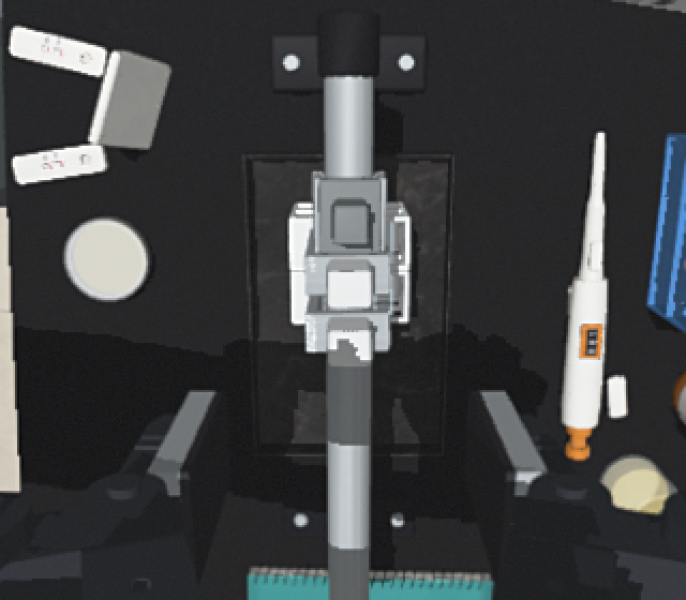

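The baskets meet at row ~270 and the clip has not moved. Third carrier.

```bash
python3 nxt.py "(.474,.372,-.036)" -.006 .0115 1
```

```text
carrier [ 0.0426  0.473   0.3715 -0.0375] 0.63
width 0.018379122523368388 grip 78.22386503219604 F [ 0.56 -0.06 -2.23] t 52.5917
in [-1.23 -0.47 -0.62]
low [-0.87 -0.41 -0.01]
hung [-1.13 -1.12 -0.31] [ 0.60862465 -0.11794815  0.19901071]
slide [(0.0045, np.float64(0.46)), (0.006, np.float64(0.91)), (0.0075, np.float64(0.85)), (0.009, np.float64(0.59)), (0.0105, np.float64(0.06)), (0.0115, np.float64(-1.59))] pos 0.0114
clip 0.097 s 0.0997
63.7333
```

View pics/g_1.png

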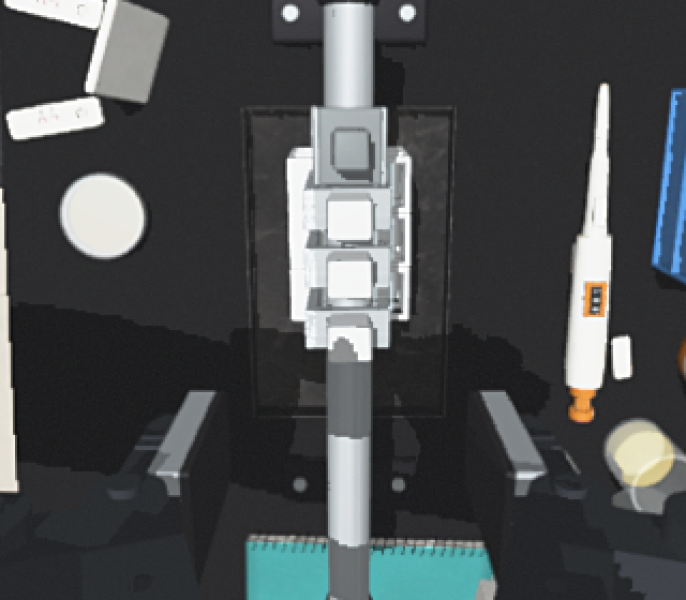

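```bash
cat > k2.py <<'E'
from lib import *
q=(.423,-.348)
bot.reach([.45,-.2,.42],quat(TH))
p=look(q,z=.28)
ds=[(round(d["score"],2),np.round(d["uv"]).tolist(),ray_z(p,d["uv"],.035)[:2].round(3).tolist()) for d in spotter.silhouettes(p,"clip_2")]; print(ds)
q=ds[0][2]
r=wfit(p,CLIP,"clip_2",q,[-.4,0,.3,1.2,1.57,-1.2])
print(r[0]); overlay(p,CLIP,r[0][1:],"pics/k2.png")
E
python3 k2.py
```

```text
[(0.86, [319.0, 202.0], [0.421, -0.341])]
(np.float64(0.13199061400078216), np.float64(0.4204162790334334), np.float64(-0.348293406103672), np.float64(1.4636244338794127))
```

View pics/k2.png

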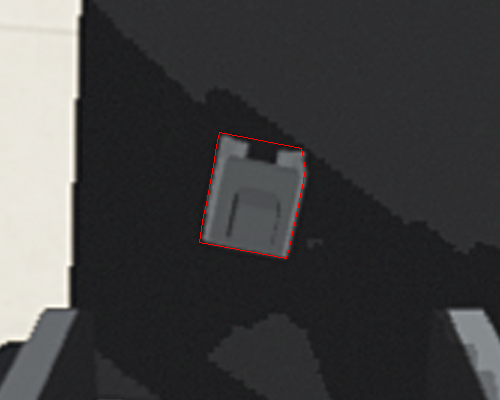

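The picture shows the bore gap at the top, between arms on the left and right. So the yaw is about −0.1 and the fit locked on a quarter turn off. I refit from there and proceed.

Run:
```python
from lib import *
p=optics.read_camera("wrist"); r=wfit(p,CLIP,"clip_2",(.4204,-.3483),[-.1,-.15]); q=r[0][1:]; print(np.round(r[0],4))
assert abs(q[2]+.1)<.15 and abs(q[0]-.421)<.006
w=pick(q,.043); a=bot.read_position(); bot.servo_line([a[0],a[1],.30],velocity=.25)
assert .012<w<.022
bot.reach([.47,-.25,.36],quat(TH))
push_clip(-.0255)
print(bot.read_time_s())
```

```text
[ 0.166   0.4219 -0.347  -0.1131]
width 0.014367741582869548 grip 79.01958703994751 F [-0.95  0.06 -0.91] t 68.4083
F free [-0.08 -0.35  0.12]
0.03 0.2279 [-0.34  0.   -0.95]
0.027 0.2248 [ 0.35  0.48 -0.86]
0.024 0.2217 [ 1.05  0.07 -0.86]
0.021 0.2195 [-0.43  0.5   4.09]
0.018 0.2175 [-1.98  0.66 10.31]
0.015 0.2147 [-2.43  0.34 11.05]
0.012 0.2114 [-2.46 -0.93  9.71]
0.009 0.2073 [-0.51 -1.16  2.24]
0.006 0.203 [ 1.33 -1.17 -5.03]
0.003 0.1999 [ 2.17 -0.22 -9.79]
0.0 0.1988 [-3.32  1.31  4.28]
-0.003 0.1987 [-11.27   3.57  27.46]
75.35
```

```bash
cat > sl.py <<'E'
from lib import *
import sys
s0,s1=float(sys.argv[1]),float(sys.argv[2])
bot.servo_line([*railp(s0),.1987],velocity=.02); print(F())
f0=F()[:2]@uy; P=[]
for s in np.arange(s0,s1+1e-5,.001):
    bot.servo_line([*railp(s),.1987],velocity=.02); P.append((round(s,4),round(F()[:2]@uy-f0,2)))
print(P,bot.read_position()[:2]@uy-MID)
E
python3 sl.py -.0255 -.0205
python3 - <<'E'
from lib import *
p=optics.read_camera("scene"); cv2.imwrite("pics/e1.png",cv2.resize(p["frame"][150:270,300:460,::-1],(800,600),interpolation=3))
E
```

```text
[-2.42  0.36  4.38]
[(np.float64(-0.0255), np.float64(1.09)), (np.float64(-0.0245), np.float64(-4.1)), (np.float64(-0.0235), np.float64(-5.71)), (np.float64(-0.0225), np.float64(-5.89)), (np.float64(-0.0215), np.float64(-4.93)), (np.float64(-0.0205), np.float64(-5.36))] -0.020624556545202677
```

View pics/e1.png

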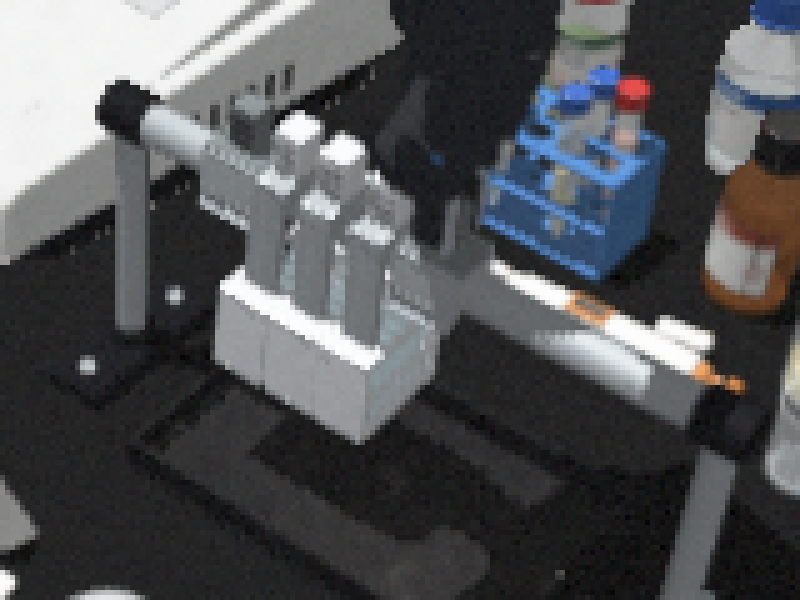

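Run:
```python
from lib import *
f=[]
for s in [-.0205,-.0200,-.0195,-.0190]:
    bot.servo_line([*railp(s),.1987],velocity=.02); v=F()[:2]@uy; f.append(round(v,2))
    if v<-7: break
print(f,s)
release()
bot.reach([*(railp(.0)-.0*ux),.40],quat(TH))
p=look(railp(.03),z=.40,off=.04)
cv2.imwrite("pics/f.png",cv2.resize(p["frame"][90:330,240:400,::-1],(533,800),interpolation=3)[:600] if 0 else cv2.resize(p["frame"][100:300,220:420,::-1],(600,600),interpolation=3))
for s in (.0997,-.019):
    r=wfit(p,CLIP,"clip_1",railp(s),[TH],zc=.2,z=.155,tol=30)
    if r: print("clip",r[0][0].round(3),"s",(np.array(r[0][1:3])@uy-MID).round(4))
print(bot.read_time_s())
```

```text
[np.float64(-5.52), np.float64(-5.39), np.float64(-4.14), np.float64(-4.14)] -0.019
clip 0.089 s 0.1001
clip 0.311 s -0.0254
80.775
```

View pics/f.png

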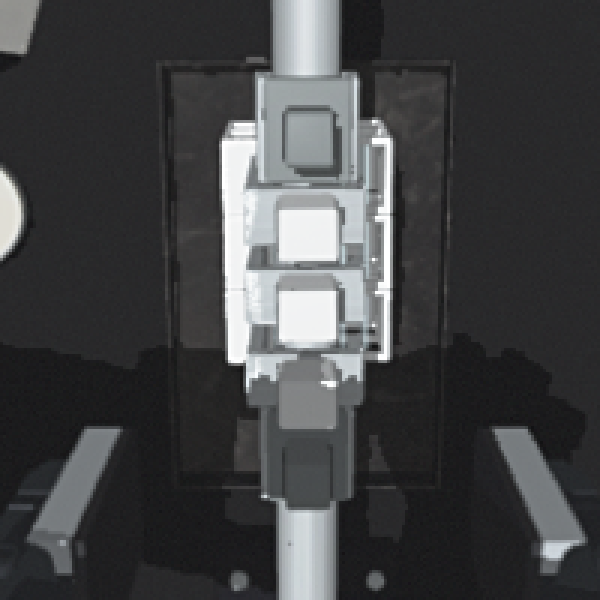

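Everything is seated and nearly closed, with about 1 mm gaps possible at rows ~185 and ~404. I re-grip clip 2 and push until clip 1's resistance shows, which closes the row.

Run:
```python
from lib import *
s=-.019; x=railp(s)
bot.reach([*x,.30],quat(TH)); bot.servo_line([*x,.1995],velocity=.1)
f0=F(); claw.move_gripper(0,60); print(bot.read_gripper_width(),F()-f0)
L=[]
for s in np.arange(-.019,-.0146,.0005):
    bot.servo_line([*railp(s),.1993],velocity=.01); bot.dwell(.1); v=(F()-f0)[:2]@uy; L.append((round(s,4),round(v,2)))
    if v<-7.5: break
print(L)
bot.servo_line([*railp(s-.0005),.1993],velocity=.01); print(F()-f0)
release()
p=look(railp(.0),z=.40,off=-.08)
cv2.imwrite("pics/g.png",cv2.convertScaleAbs(cv2.resize(p["frame"][40:240,220:420,::-1],(600,600),interpolation=3),alpha=1.3,beta=20))
for s in (.0997,-.017):
    r=wfit(p,CLIP,"clip_1",railp(s),[TH],zc=.2,z=.155,tol=30)
    if r: print("clip",r[0][0].round(3),"s",(np.array(r[0][1:3])@uy-MID).round(4))
print(bot.read_time_s())
```

```text
0.014869388435649986 [-1.74  0.35  4.95]
[(np.float64(-0.019), np.float64(0.63)), (np.float64(-0.0185), np.float64(-1.63)), (np.float64(-0.018), np.float64(-2.21)), (np.float64(-0.0175), np.float64(-3.9)), (np.float64(-0.017), np.float64(-4.46)), (np.float64(-0.0165), np.float64(-4.9)), (np.float64(-0.016), np.float64(-4.62)), (np.float64(-0.0155), np.float64(-4.99)), (np.float64(-0.015), np.float64(-6.1))]
[-1.18 -2.99  6.67]
not seen [321.73337649 -18.15341553]
clip 0.089 s -0.0175
88.55
```

View pics/g.png

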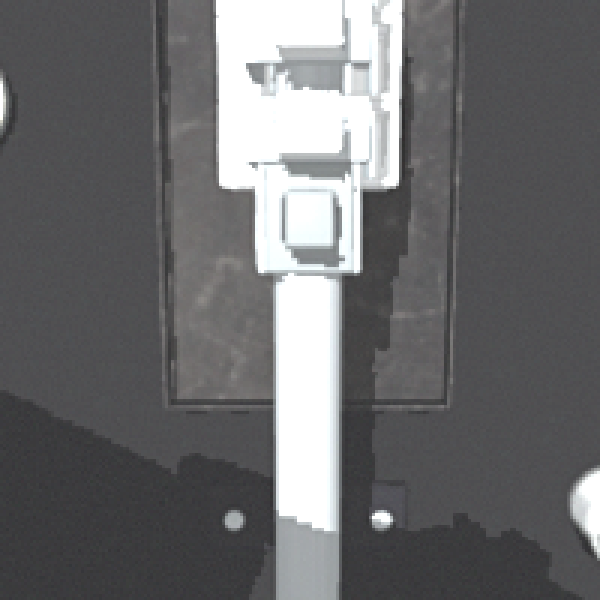

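Run:
```python
from lib import *
p=look(railp(.1),z=.36)
r=wfit(p,CLIP,"clip_1",railp(.1),[TH],zc=.2,z=.155,tol=60)
if r: print("clip",r[0][0].round(3),"s",(np.array(r[0][1:3])@uy-MID).round(4))
cv2.imwrite("pics/m.png",cv2.resize(p["frame"][100:250,245:395,::-1],(600,600),interpolation=3))
p=look(railp(.04),z=.40,off=.04)
for s in (.1,-.0175):
    r=wfit(p,CLIP,"clip_1",railp(s),[TH],zc=.2,z=.155,tol=30)
    if r: print("clip",r[0][0].round(3),"s",(np.array(r[0][1:3])@uy-MID).round(4))
```

```text
clip 0.154 s 0.1
clip 0.124 s 0.1004
clip 0.378 s -0.0216
```

View pics/m.png

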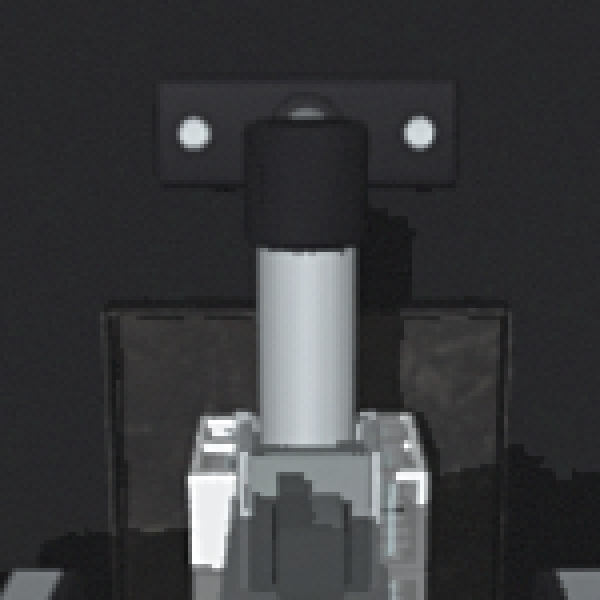

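The views agree that clip 1 is still on the mark (s≈0.100) and the row is closed. The gripper is clear, so I hand in.

Run:
```python
from lib import *
print(ticket.hand_in(),bot.read_time_s())
```

```text
the job is handed in; nothing more can be done
the job is handed in; nothing more can be done
```

The job is handed in at about 90 s of the 210 s allowed: clip 1 is snapped on at the mark (measured within about 0.5 mm), the three carriers that were there hang in a row to its right, and clip 2 is snapped on behind them and pushed up to close the row. No verdict came back, the camera measurements are good to about 2 mm, and the timer and petri dish showed no sign of having moved.

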